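Cap the photometer and hold its shutter at the index mark

ROBOT

A 7-joint arm with a two-finger parallel gripper is mounted at the origin on the work surface. World frame = base frame: x ahead of the robot, y to its left, z up, the work surface at z = 0. Lengths are in m, angles in rad, forces in N, time in s.
With the tool pointing down it reaches from about 0.4 to 0.85 m from the base axis. Payload 10.4 kg.
Tool frame: the origin (TCP) lies midway between the tips of the shut fingers; the grasp point (between the pads) lies 19 mm behind it (manip.grasp_offset is the distance from the TCP to the grasp point, in m); z points along the fingers, y is the line along which they close (so a half turn about z gives the same grasp; the last joint's range is limited). The gripper opens to 85 mm and grips with 20 to 120 N. Pads are 22 mm wide; open, the fingers measure 114 mm over their backs; the gripper's body (76 mm by 85 mm) begins 54 mm behind the grasp point. The pads swing forward as they close: fully open they stand 13 mm farther back than shut.
Start: joints at [-1.357, 0.332, -0.065, 1.46, 0.022, 1.35, -0.088], TCP at [0.147, 0.608, 0.231] pointing down, gripper open.
Joint ranges: [-2.6, 2.6], [-0.5, 2.12], [-1.47, 1.34], [0.16, 2.42], [-1.27, 4.41], [0.06, 2.06], [-2.6, 2.6]. Speed limits (rad/s): [2.22, 2.22, 2.79, 2.79, 3.14, 3.14, 3.14].

INTERFACE

Orientations are given as a unit quaternion [x, y, z, w].
In Python, from workcell import manip gives the robot as it stands.
- The arm moves only by the tool jog_arm, called by a JSON object that holds its "method" and its "body". Schema: {"type":"object","properties":{"deltas":{"type":"object","properties":{"steps":{"type":"array","items":{"type":"array","items":{"type":"number"},"minItems":7,"maxItems":7},"minItems":1,"maxItems":20}},"additionalProperties":false,"required":["steps"]},"grip_n":{"type":"number"},"only":{"type":"string"},"quiet":{"type":"boolean"},"lines":{"type":"string"}},"required":["deltas"],"additionalProperties":false}. deltas is an object whose key "steps" holds a list of rows, 1 to 20 of them, each of 7 numbers: a rotation vector rx, ry, rz in units of 0.2 rad, then dx, dy, dz in units of 25 mm, then the opening from 0.0 (shut) to 1.0 (fully open); each row is the pose to reach, as a shift and turn from the pose commanded when the call began, along the tool's axes at that moment; what a row does not reach only later rows make up. A row lasts 1/8 s, in which the tool goes at most 0.0625 m and 0.188 rad, less where a joint would pass 70% of its speed; a pose out of reach is approached as far as the arm can. The fingers move at their own pace and stop on an object; grip_n is the grip in N (left out, the last holds). Time passes only in rows, so rows that do not move let the fingers close. The tool returns the time, the measured TCP pose, the force, the opening and the grip force at its end. only (a regular expression) keeps the lines of the reply that match it, lines (a string "A,B") keeps lines A to B, and quiet returns only ok. Input that does not fit is refused with a message, and nothing moves.
- manip.get_obs(): the state, without advancing time (a new reading comes with each control period).
- manip.camera(name): name is "scene" or "top" or "wrist"; returns the picture (480x640x3 uint8, blue, green, red); there is no depth.
- manip.calibration(name): a dict with "fx", "fy", "cx", "cy" (pixels), "world_from_camera" (4x4, takes a point from camera to world coordinates); the wrist camera has in their place "tool_from_camera" (4x4, takes a point from camera to tool coordinates, whose origin is the TCP and whose axes are the flange's). Camera axes: x right, y up, looking along -z (the intrinsics and any distortion apply to the point x, -y, -z); pixel columns grow to the right and rows downward; lengths in m; the calibration is good to about 2 mm. A picture is of the moment at which its call begins: read the wrist's pose just before it. calibration takes no time and is no camera call.
- manip.hand_in(): hands the job in; it is judged then, once.
The state is a dict: "clock": time; "joint_pos": joint angles; "joint_velocities": joint speeds; "tau": joint torques, N m; "position": TCP position; "ee_rot": TCP orientation; "ft_force": force on the tool from outside, world axes, zero at the start; "torque": the same for the moment, N m; "grip_width": opening from 0.0 (shut) to 1.0 (fully open); "grasp_force": force on a finger pad.
Only numpy, scipy, OpenCV 4.12 (cv2) and the standard library are available. Lean on these libraries where they do the work, as an engineer would, in place of code of your own. Each camera call takes 0.05 s, during which the arm holds its last target. There are 200 camera calls.

TASK

The sample vial is already in the photometer: put the black light cap over it, right down on the deck, and let go of the cap. Only then pull the spring-loaded shutter handle out until its pointer is level with the index marker, and keep it there with the fingers: the program finishes while still holding the handle at the mark, with the cap still on. Do not shift the marker or the other things on the bench.

Things in the scene. Friction and masses are not known exactly. Their poses are not given: they have to be found in the camera images.
- photometer: White bench photometer, fixed, 180 (x) x 240 (y) x 90 mm high; origin at the centre of its underside, x from front face to back, y to its left, z up. The front face (x = -90 mm) looks roughly to the robot; the flat top is the deck. The shutter handle sticks out in front at y = -50 mm; beside it, at y = -95 mm, a fixed scale bar 12 mm wide runs out to x = -205 mm, 44 to 54 mm above the bench.
- well (a point): Centre of the sample well at deck level (90 mm above the bench), at x = -20, y = 70 mm of the photometer; axes as the photometer's. A round black collar, 42 mm across at its foot, 38 mm at its top, 8 mm high, surrounds it; the cap goes over it with 3.5 mm clearance all round, its rim resting on the deck.
- vial: Sample vial, glass with a white screw top, 26 mm across, 62 mm tall, loose, standing in the well; it rises about 26 mm above the deck. Origin at the centre of its underside. It stays in place.
- cap: The light cap: black plastic hollow cylinder, open below, 56 mm outside and 49 mm inside diameter, 40 mm tall (36 deep inside), with a round knob 24 mm across and 28 mm tall on top (68 mm in all), 50 to 100 g, loose. Origin at the centre of its open underside, z up. It starts upright on the bench, rim down, left or right of the photometer.
- shutter: Shutter slide: upright aluminium paddle 12 mm thick (photometer x), 30 wide (y), 45 to 105 mm above the bench, on a 10 mm rod 55 mm above the bench. Origin: paddle's middle, 85 mm above the bench; axes as the photometer's. Shut: origin at photometer x = -135, y = -50 mm, 39 mm free behind the paddle. Slides out along -x up to 80 mm; the spring pulls back with 3.6 N when shut, plus 0.9 N per 10 mm.
- pointer (a point): Tip of the pointer, a brass blade 4 mm thick and 6 mm high that reaches sideways from the paddle (photometer's -y) at 55 mm above the bench; it moves with the shutter slide, at the same photometer x as the paddle's middle, 37.5 mm to its -y side.
- marker: Index marker: thin upright brass plate, 4 mm thick (photometer x), 16 wide, 22 high, clipped on the scale bar, 54 to 76 mm above the bench; origin at its centre, axes as the photometer's. Preset 30 to 60 mm out from where the pointer stands with the shutter shut; the pointer passes beside it. They are level when pointer tip and marker have the same photometer x.
- jar: Bystander: white plastic jar with black screw top, 62 mm across, 110 mm tall, loose; origin at centre of underside.
- jar2: Bystander: white plastic jar with white screw top, 66 mm across, 115 mm tall, loose; origin at centre of underside.
- beaker: Bystander: empty glass beaker, 68 mm across, 90 mm tall, loose; origin at centre of underside.
- flask: Bystander: glass volumetric flask with a long neck, 76 mm across, 125 mm tall, loose; origin at centre of underside.
- spoon: Bystander: steel laboratory spoon, 170 mm long, lying flat on the bench; origin near its middle.

How it is judged:
On the way, in this order (a step that is already met when the one before it is completed fails the run):
1. the cap sits on the deck over the vial and is let go, the shutter still shut (z of cap in the frame of well between -0.004 and 0.004 m and horizontal distance between cap and well below 0.008 m and angle between cap's own z axis and vertical below 0.08 rad and contact force between cap and the fingers below 0.2 N and x of shutter in the frame of photometer above -0.145 m), for 0.2 s.
2. the fingers hold the shutter's pointer level with the marker (x of pointer in the frame of marker between -0.005 and 0.005 m and contact force between shutter and the fingers above 2 N and z of cap in the frame of well between -0.004 and 0.004 m and horizontal distance between cap and well below 0.008 m and angle between cap's own z axis and vertical below 0.08 rad), for 0.3 s.
At the end, for the whole second after the job is handed in: The cap rests on the deck over the vial (within 4 mm of deck height, 8 mm of the well's centre, upright within 0.08 rad), untouched by the fingers; the fingers hold the shutter (more than 2 N) still, with its pointer within 5 mm of the marker along the slide; the vial is still in its well (all of step 2 and linear speed of shutter below 0.01 m/s and contact force between cap and the fingers below 0.2 N and contact force between shutter and cap below 0.2 N and height (world z) of vial below 0.06 m); the arm keeps its last pose, push and grip.
It fails at once if the shutter is opened (over 12 mm) while the cap is not on (x of shutter in the frame of photometer below -0.147 m and not (z of cap in the frame of well between -0.004 and 0.004 m and horizontal distance between cap and well below 0.008 m and angle between cap's own z axis and vertical below 0.08 rad)).
It fails at once if the marker is shifted by more than 3 mm (distance of marker from where it was at the start of the episode above 0.003 m).
It fails at once if a bystander is shifted by more than 30 mm or tipped over (distance of any of jar, jar2, beaker, flask, spoon from where it was at the start of the episode above 0.03 m or angle between any of jar, jar2, beaker, flask's own z axis and vertical above 0.5 rad).
It also fails if it takes over 64 s, if anything falls off the work surface, if the arm or the gripper's body presses on something with over 40 N, if the wrist force passes 120 N, or if a joint passes its speed limit or range.

## Working session

There is one attempt and no reset: what is moved stays moved. The work goes in short steps, Python scripts to look and compute and a tool call to move; the robot and the scene stay as the last step left them, time stands still between calls to the robot, and variables do not carry over. Pictures are saved under pics/ and viewed, at most 10 in all, crops included, and the job is handed in when it is done.

```bash
ls; mkdir -p pics; python3 - <<'E'
from workcell import manip
import cv2,numpy as np
np.set_printoptions(precision=4,suppress=True)
for n in("scene","top"):
    im=manip.camera(n); cv2.imwrite(f"pics/{n}0.png",im)
    c=manip.calibration(n); print(n,{k:(v if k!="world_from_camera" else 0) for k,v in c.items()}); print(np.array(c["world_from_camera"]))
print(manip.calibration("wrist"))
o=manip.get_obs(); print({k:np.round(v,4) for k,v in o.items()}, manip.grasp_offset)
E
```

```text
pics
workcell.py
scene {'fx': 496.8050420899015, 'fy': 496.8050420899015, 'cx': 321.5518097622186, 'cy': 238.92274624984373, 'world_from_camera': 0}
[[-0.8803 -0.2692  0.3906  0.942 ]
 [ 0.4744 -0.5033  0.7222  0.7953]
 [ 0.0022  0.8211  0.5708  0.7216]
 [ 0.      0.      0.      1.    ]]
top {'fx': 528.8494285527103, 'fy': 528.8494285527103, 'cx': 311.46876070071005, 'cy': 232.07383418109006, 'world_from_camera': 0}
[[-0.0104  0.9902 -0.1393  0.3475]
 [-0.9998 -0.0083  0.0155  0.0049]
 [ 0.0142  0.1394  0.9901  1.2693]
 [ 0.      0.      0.      1.    ]]
{'fx': 432.8380274879139, 'fy': 432.8380274879139, 'cx': 317.8668932329818, 'cy': 239.85469916739711, 'tool_from_camera': array([[ 0.0002,  0.9659,  0.259 ,  0.0647],
       [ 1.    , -0.0004,  0.0007, -0.0001],
       [ 0.0008,  0.259 , -0.9659, -0.1417],
       [ 0.    ,  0.    ,  0.    ,  1.    ]])}
{'clock': np.float64(0.1), 'joint_pos': array([-1.3566,  0.3328, -0.0647,  1.4609,  0.0216,  1.3499, -0.0885]), 'joint_velocities': array([-0.0005, -0.0013,  0.0004, -0.0024,  0.0005,  0.0018,  0.0012]), 'tau': array([  0.001 , -62.6744,   0.0486, -39.2422,   0.0162,   0.0072,
        -0.    ]), 'position': array([0.1465, 0.6072, 0.2306]), 'ee_rot': array([ 0.1181,  0.993 , -0.0006, -0.0001]), 'ft_force': array([-0.695 , -0.6854,  0.7724]), 'torque': array([0.0307, 0.0191, 0.0078]), 'grasp_force': np.float64(0.0), 'grip_width': np.float64(0.9993)} 0.0187
```

View pics/top0.png

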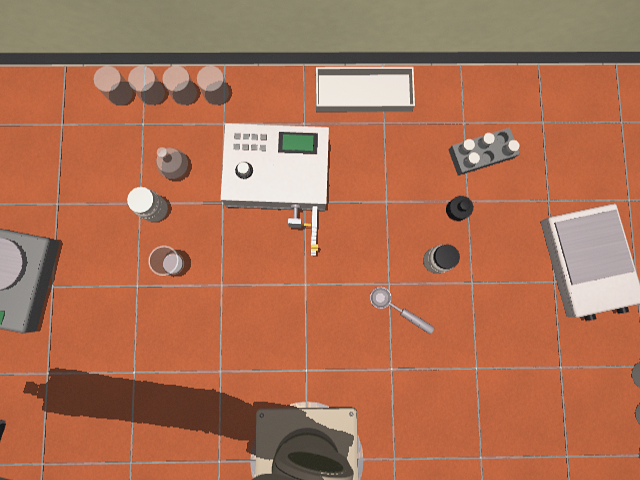

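View pics/scene0.png

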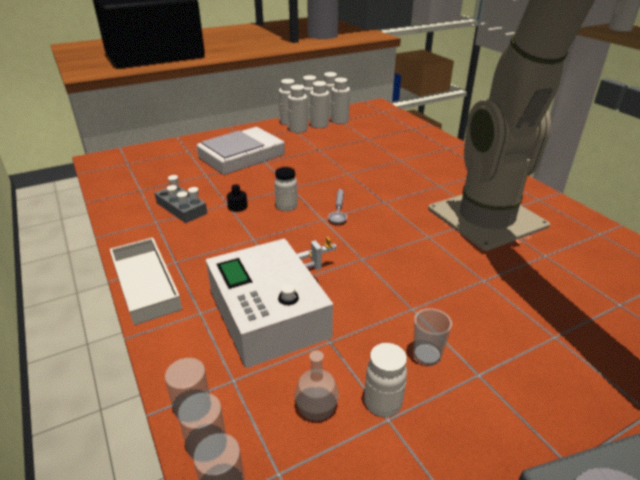

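The top view shows the photometer deck at cols 222–328, rows 124–208, with the well and vial at (243,170). The handle is at (295,222), the pointer near (308,226), the marker at (314,249) and the cap at (460,208), with a jar close by at (440,258). The scene view shows the same layout, with the cap at (237,200).

```bash
cat > h.py <<'E'
import cv2,numpy as np
from workcell import manip
from scipy.spatial.transform import Rotation as R
np.set_printoptions(precision=4,suppress=True)
def tool():
    o=manip.get_obs(); T=np.eye(4); T[:3,:3]=R.from_quat(o["ee_rot"]).as_matrix(); T[:3,3]=o["position"]; return T
def shot(n):
    c=manip.calibration(n)
    W=tool()@np.array(c["tool_from_camera"]) if n=="wrist" else np.array(c["world_from_camera"])
    return manip.camera(n),(c,W)
def ray(cw,p):
    c,W=cw; d=np.array([(p[0]-c["cx"])/c["fx"],-(p[1]-c["cy"])/c["fy"],-1.])
    d=W[:3,:3]@d; return W[:3,3],d/np.linalg.norm(d)
def onz(cw,p,z):
    o,d=ray(cw,p); return o+d*(z-o[2])/d[2]
def proj(cw,P):
    c,W=cw; q=np.linalg.inv(W)@np.append(P,1); return np.array([c["cx"]-c["fx"]*q[0]/q[2],c["cy"]+c["fy"]*q[1]/q[2]])
def tri(rays):
    A=np.zeros((3,3));b=np.zeros(3)
    for o,d in rays:
        M=np.eye(3)-np.outer(d,d);A+=M;b+=M@o
    P=np.linalg.solve(A,b)
    return P,[np.linalg.norm(np.cross(P-o,d)) for o,d in rays]
def blobs(m,amin=10):
    n,_,s,c=cv2.connectedComponentsWithStats(m.astype(np.uint8))
    return [(s[i,4],c[i].round(1),s[i,:4]) for i in range(1,n) if s[i,4]>=amin]
E
python3 - <<'E'
from h import *
im,cw=shot("top")
b,g,r=[im[...,i].astype(int) for i in range(3)]
w=((b>150)&(abs(r-b)<40)).astype(np.uint8); w[:, :215]=0;w[:,335:]=0;w[:115]=0;w[212:]=0
cn=max(cv2.findContours(w,0,2)[0],key=cv2.contourArea); print(cv2.minAreaRect(cn))
for p in cv2.boxPoints(cv2.minAreaRect(cn)): print(p,onz(cw,p,.09))
y=(r>150)&(g>110)&(b<90)
print("yel",[(a,c,onz(cw,c,.065)) for a,c,_ in blobs(y,3)])
k=(r<60)&(g<60)&(b<60);k[:190]=0;k[280:]=0
print("blk",[(a,c,s,onz(cw,c,.05)) for a,c,s in blobs(k,30)])
print("well",onz(cw,(243.5,170),.11))
for p in[(440,258),(172,163),(150,203),(166,261),(380,297)]:print(p,onz(cw,p,.0))
E
```

```text
((274.5566711425781, 158.04513549804688), (105.3905258178711, 87.76024627685547), 1.6602823734283447)
[220.6122 200.3801] [0.5876 0.1915 0.09  ]
[223.1549 112.6567] [0.7949 0.1884 0.09  ]
[328.5012 115.7102] [ 0.7862 -0.056   0.09  ]
[325.9584 203.4336] [ 0.5787 -0.0472  0.09  ]
yel [(np.int32(3), array([201.,  68.]), array([0.9163, 0.2467, 0.065 ])), (np.int32(3), array([151.,  69.]), array([0.9142, 0.366 , 0.065 ])), (np.int32(6), array([222.8,  71.2]), array([0.908 , 0.1945, 0.065 ])), (np.int32(3), array([225.,  78.]), array([0.8908, 0.189 , 0.065 ])), (np.int32(3), array([462.,  77.]), array([ 0.8911, -0.3806,  0.065 ])), (np.int32(3), array([63., 80.]), array([0.8874, 0.5737, 0.065 ])), (np.int32(3), array([460.,  79.]), array([ 0.886 , -0.3755,  0.065 ])), (np.int32(4), array([463. ,  96.5]), array([ 0.8419, -0.3805,  0.065 ])), (np.int32(4), array([62. , 97.5]), array([0.8437, 0.5736, 0.065 ])), (np.int32(4), array([142. , 113.5]), array([0.8033, 0.3837, 0.065 ])), (np.int32(5), array([144., 116.]), array([0.7971, 0.3788, 0.065 ])), (np.int32(3), array([464., 116.]), array([ 
[... 8365 characters left out ...]
.0022,  0.3841,  0.065 ]))]
blk [(np.int32(359), array([459.8, 207.7]), array([446, 196,  27,  25], dtype=int32), array([ 0.574 , -0.3639,  0.05  ])), (np.int32(386), array([ 49.4, 259.8]), array([ 40, 239,  19,  41], dtype=int32), array([0.4598, 0.588 , 0.05  ])), (np.int32(48), array([437.1, 259.2]), array([434, 247,  12,  22], dtype=int32), array([ 0.453, -0.305,  0.05 ])), (np.int32(37), array([455. , 251.9]), array([450, 246,   9,  15], dtype=int32), array([ 0.4696, -0.3475,  0.05  ]))]
well [0.6527 0.138  0.11  ]
(440, 258) [ 0.4601 -0.3249  0.    ]
(172, 163) [0.7005 0.3263 0.    ]
(150, 203) [0.6007 0.377  0.    ]
(166, 261) [0.459  0.3343 0.    ]
(380, 297) [ 0.3681 -0.177   0.    ]
```

```bash
cat >> h.py <<'E'
def go(xyz,yaw):
    "shift/turn in tool axes to reach tool-down pose; yaw = heading of photometer-like frame: tool x=-x', tool y=+y'"
    c,s=np.cos(yaw),np.sin(yaw); T=np.eye(4); T[:3,:3]=np.array([[-c,-s,0],[-s,c,0],[0,0,-1]]); T[:3,3]=xyz
    D=np.linalg.inv(tool())@T; print("go rotvec",R.from_matrix(D[:3,:3]).as_rotvec(),"d",D[:3,3],"dist",np.linalg.norm(D[:3,3]))
E
python3 -c "
from h import *
go([.52,.08,.36],-.037)"
```

```text
go rotvec [-0.001  -0.0001 -0.1997] d [-0.4867 -0.4251 -0.1288] dist 0.6589450709686461
```

The rows are not in the units I measure in: shifts go in units of 25 mm and turns go in units of 0.2 rad. I convert before sending: -0.487 m is -19.48, -0.425 m is -17, -0.2 rad is -1.

{"method": "jog_arm", "body": {"deltas": {"steps": [[0, 0, 0, -1.2, -1.2, -4, 1], [0, 0, -1, -19.48, -17, -5.16, 1], [0, 0, -1, -19.48, -17, -5.16, 1], [0, 0, -1, -19.48, -17, -5.16, 1], [0, 0, -1, -19.48, -17, -5.16, 1], [0, 0, -1, -19.48, -17, -5.16, 1], [0, 0, -1, -19.48, -17, -5.16, 1], [0, 0, -1, -19.48, -17, -5.16, 1], [0, 0, -1, -19.48, -17, -5.16, 1], [0, 0, -1, -19.48, -17, -5.16, 1], [0, 0, -1, -19.48, -17, -5.16, 1], [0, 0, -1, -19.48, -17, -5.16, 1], [0, 0, -1, -19.48, -17, -5.16, 1], [0, 0, -1, -19.48, -17, -5.16, 1], [0, 0, -1, -19.48, -17, -5.16, 1], [0, 0, -1, -19.48, -17, -5.16, 1], [0, 0, -1, -19.48, -17, -5.16, 1]]}}}

```text
clock: 2.28
position: [0.5202, 0.0805, 0.3603]
ee_rot: [0.018, 1.0, 0.0, 0.0]
ft_force: [0.0, -0.2, -0.1]
grip_width: 0.996
grasp_force: 0.0
```

```bash
python3 - <<'E'
from h import *
im,cw=shot("wrist"); cv2.imwrite("pics/w1.png",im); np.savez("w1.npz",im=im,W=cw[1]); print(tool())
E
```

```text
[[-0.9993  0.0365  0.0001  0.5202]
 [ 0.0365  0.9993  0.0002  0.0803]
 [-0.0001  0.0002 -1.      0.3603]
 [ 0.      0.      0.      1.    ]]
```

View pics/w1.png

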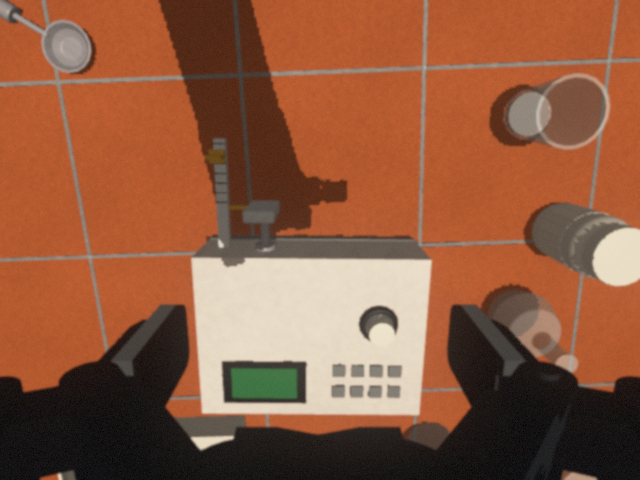

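Wrist view 1: deck corners at about (192,257), (430,260), (419,413) and (202,413); collar (379,322) with the vial top at (382,334); paddle top (261,212), pointer (238,207), marker (216,157). I'll take a second view from a shifted place.

{"method": "jog_arm", "body": {"deltas": {"steps": [[0, 0, 0, 0.8, -2, 1.2, 1], [0, 0, 0, 1.2, -4, 2, 1], [0, 0, 0, 1.2, -4, 2, 1], [0, 0, 0, 1.2, -4, 2, 1]]}}}

```text
clock: 2.82
position: [0.4868, -0.0181, 0.3106]
ee_rot: [0.018, 1.0, 0.0, 0.0]
ft_force: [0.4, -0.8, -0.4]
grip_width: 0.997
grasp_force: 0.0
```

```bash
python3 - <<'E'
from h import *
im,cw=shot("wrist"); cv2.imwrite("pics/w2.png",im); np.savez("w2.npz",im=im,W=cw[1]); print(tool()[:3,3])
E
```

```text
[ 0.487  -0.0175  0.3107]
```

View pics/w2.png

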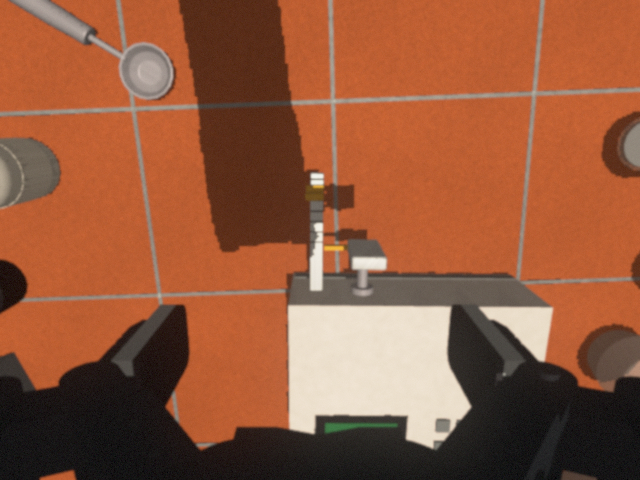

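Wrist view 2: front deck corners at (288,304) and (550,307), paddle top (368,262), pointer (335,248), marker (315,193). The well is out of sight here.

```bash
cat > m.py <<'E'
from h import *
def feats(f):
    d=np.load(f); im=d["im"]; cw=(manip.calibration("wrist"),d["W"])
    hsv=cv2.cvtColor(im,cv2.COLOR_BGR2HSV); H,S,V=[hsv[...,i].astype(int) for i in range(3)]
    out={}
    deck=((S<50)&(V>190)).astype(np.uint8)
    n,l,s,c=cv2.connectedComponentsWithStats(deck); i=1+np.argmax(s[1:,4]); m=(l==i).astype(np.uint8)
    m=cv2.morphologyEx(m,cv2.MORPH_OPEN,np.ones((25,25)))
    cn=max(cv2.findContours(m,0,1)[0],key=cv2.contourArea)[:,0,:].astype(float)
    # front edge, left and right edges by line fits
    y0=np.percentile(cn[:,1],2);x0,x1=cn[:,0].min(),cn[:,0].max()
    # upper contour: topmost pixel per column; sides: extreme pixel per row (10 rows in)
    cols=np.arange(int(x0)+12,int(x1)-12); top=np.array([np.argmax(m[:,c]) for c in cols])
    k=abs(top-np.median(top))<6; F=np.polyfit(cols[k],top[k]-.5,1)
    rows=np.arange(int(y0)+10,int(y0)+42); L=np.array([np.argmax(m[r]) for r in rows])-.5; Rr=np.array([639-np.argmax(m[r][::-1]) for r in rows])+.5
    for nm,e in(("FR",L),("FL",Rr)):
        P=np.polyfit(rows,e,1); y=(F[0]*P[1]+F[1])/(1-F[0]*P[0]); out[nm]=np.array([P[0]*y+P[1],y])
    yel=(H>16)&(H<32)&(S>140)&(V>60)
    b=[x for x in blobs(yel,25) if 190<x[1][0]<400 and 120<x[1][1]<280]; out["yel"]=b
    return out,cw,(H,S,V),im
E
python3 - <<'E'
from m import *
for f in("w1.npz","w2.npz"):
    o,cw,_,_=feats(f); print(f,o)
    globals()["o"+f[1]]=o; globals()["c"+f[1]]=cw
for k in("FR","FL"): print(k,tri([ray(c1,o1[k]),ray(c2,o2[k])]), onz(c1,o1[k],.09),onz(c2,o2[k],.09))
a=onz(c1,o1["FL"],.09)-onz(c1,o1["FR"],.09);b=onz(c2,o2["FL"],.09)-onz(c2,o2["FR"],.09)
print(np.arctan2(-a[0],a[1]),np.linalg.norm(a),np.arctan2(-b[0],b[1]),np.linalg.norm(b))
E
python3 - <<'E'
import cv2
a=cv2.imread("pics/w1.png")[130:270,180:300];b=cv2.imread("pics/w2.png")[165:305,290:410]
cv2.imwrite("pics/crop1.png",cv2.hconcat([cv2.resize(x,None,fx=3.3,fy=3.3,interpolation=cv2.INTER_NEAREST) for x in(a,b)]))
E
```

```text
w1.npz {'FR': array([192.7757, 258.5271]), 'FL': array([429.7163, 258.9952]), 'yel': [(np.int32(211), array([215.8, 156.1]), array([206, 149,  19,  14], dtype=int32)), (np.int32(43), array([236.3, 206.9]), array([229, 205,  15,   5], dtype=int32))]}
w2.npz {'FR': array([289.5   , 305.1149]), 'FL': array([448.1384, 306.2555]), 'yel': [(np.int32(228), array([314.2, 192.5]), array([305, 186,  19,  14], dtype=int32)), (np.int32(95), array([335. , 247.2]), array([324, 245,  23,   5], dtype=int32))]}
FR (array([ 0.5814, -0.048 ,  0.0863]), [np.float64(0.0004398647501714449), np.float64(0.000439864750171365)]) [ 0.5806 -0.047   0.09  ] [ 0.5793 -0.0474  0.09  ]
FL (array([ 0.6838,  0.2125, -0.1567]), [np.float64(0.04229614189917722), np.float64(0.04229614189917709)]) [0.5896 0.1891 0.09  ] [0.5856 0.0958 0.09  ]
-0.038021301701666246 0.23629710118599848 -0.04404317042047735 0.14337576713420355
```

View pics/crop1.png

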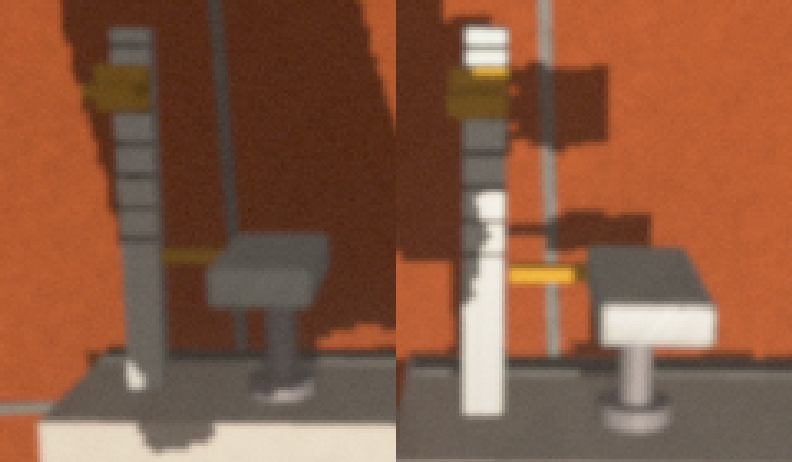

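The crop shows the marker as a yellow-brown box near (216,156) in view 1 and (314,192) in view 2. The pointer blade is just left of the paddle in both. I'll take one more view nearer the well.

Converted, -0.09 m is -3.6, 0.21 m is 8.4.

{"method": "jog_arm", "body": {"deltas": {"steps": [[0, 0, 0, -2, 2, 0, 1], [0, 0, 0, -3.6, 4.4, 0, 1], [0, 0, 0, -3.6, 6.8, 0, 1], [0, 0, 0, -3.6, 8.4, 0, 1], [0, 0, 0, -3.6, 8.4, 0, 1], [0, 0, 0, -3.6, 8.4, 0, 1]]}}}

```text
clock: 3.62
position: [0.5844, 0.1884, 0.3101]
ee_rot: [0.018, 1.0, -0.0, -0.0]
ft_force: [0.4, -1.3, -0.0]
grip_width: 1.0
grasp_force: 0.0
```

```bash
cat > w.py <<'E'
from m import *
from scipy.optimize import least_squares
def vial(f,box):
    d=np.load(f); im=d["im"]; cw=(manip.calibration("wrist"),d["W"]); g=im.max(2)
    x0,y0,x1,y1=box; sub=g[y0:y1,x0:x1]
    dark=(sub<120).astype(np.uint8)
    n,l,s,c=cv2.connectedComponentsWithStats(dark); i=1+np.argmax(s[1:,4]); cn=cv2.findContours((l==i).astype(np.uint8),0,1)[0]; cn=max(cn,key=cv2.contourArea)[:,0]
    cx,cy,w,h=s[i][0]+s[i][2]/2,s[i][1],s[i][2],s[i][3]
    near=cn[cn[:,1]<s[i][1]+.42*w]+[x0,y0]
    P=np.array([onz(cw,p,.09)[:2] for p in near])
    q=least_squares(lambda q:np.hypot(*(P-q[:2]).T)-q[2],[*P.mean(0),.02]).x
    m=P.mean(0); q2=least_squares(lambda v:np.hypot(*(P-v).T)-.021,q[:2]).x
    br=((sub>190)).astype(np.uint8)
    hull=cv2.convexHull(cn)
    mask=cv2.fillConvexPoly(np.zeros_like(br),hull,1)
    # white screw top: ellipse fit of bright area inside/adjacent to the hull, if dark surrounds it
    return q,q2,cw,(s[i]+[x0,y0,0,0,0]),len(P)
E
python3 - <<'E'
from m import *
im,cw=shot("wrist"); cv2.imwrite("pics/w3.png",im); np.savez("w3.npz",im=im,W=cw[1]); print(tool()[:3,3])
p=proj(cw,[.6577,.1384,.09]); print(p)
from w import vial
for f in("w1.npz","w3.npz"):
    c=(manip.calibration("wrist"),np.load(f)["W"]); p=proj(c,[.6577,.1384,.1]).astype(int)
    r=vial(f,(p[0]-32,p[1]-32,p[0]+32,p[1]+32)); print(f,p,r[0],r[1],r[3],r[4])
x,y=int(p[0]),int(p[1])
cv2.imwrite("pics/crop3.png",cv2.resize(im[max(0,y-70):y+70,x-90:x+90],None,fx=4,fy=4,interpolation=cv2.INTER_NEAREST)); print("crop origin",x-90,y-70)
d1,d2=np.load("w1.npz"),np.load("w2.npz"); c=manip.calibration("wrist"); c1,c2=(c,d1["W"]),(c,d2["W"])
for n,a,b,z in(("marker",(215.8,156.1),(314.2,192.5),.065),("pointer",(236.3,206.9),(335,247.2),.055)):
    print(n,onz(c1,a,z),onz(c2,b,z),tri([ray(c1,a),ray(c2,b)])[0])
# paddle top front/back edge centre guesses
for nm,a,b in(("padtop",(180+258/3.3,130+285/3.3),(290+(658-396)/3.3,165+325/3.3)),): print(nm,tri([ray(c1,a),ray(c2,b)]),onz(c1,a,.105),onz(c2,b,.105))
E
```

```text
[0.5845 0.1873 0.3104]
[265.5008 286.3112]
w1.npz [380 327] [0.6494 0.1369 0.0133] [0.6624 0.1339] [360 306  37  33 624] 57
w3.npz [264 290] [0.642  0.1338 0.0196] [0.6424 0.1335] [ 232  258   63   47 1503] 162
crop origin 174 220
marker [ 0.4828 -0.0202  0.065 ] [ 0.4817 -0.0215  0.065 ] [ 0.483  -0.0217  0.0582]
pointer [ 0.5364 -0.0062  0.055 ] [ 0.5365 -0.0039  0.055 ] [ 0.5345 -0.0043  0.0634]
padtop (array([0.5373, 0.0233, 0.1048]), [np.float64(0.00020401386273578064), np.float64(0.00020401386273574264)]) [0.5371 0.0235 0.105 ] [0.5374 0.0232 0.105 ]
```

View pics/crop3.png

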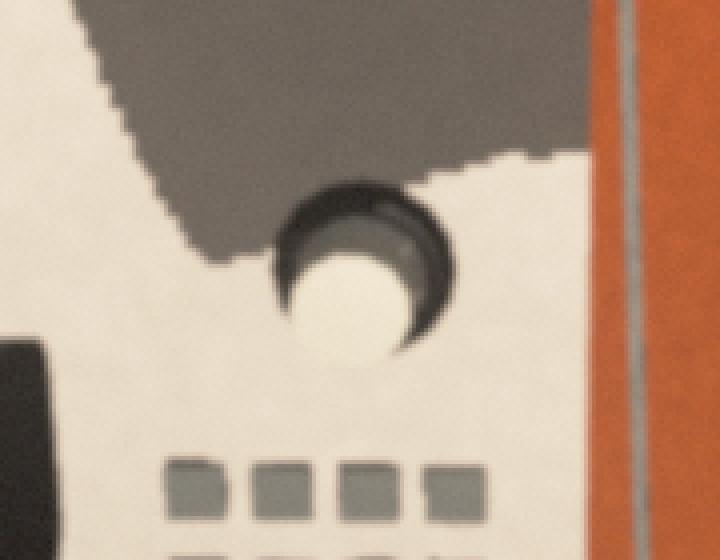

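The view 3 crop shows the collar, dark, with its near edge at crop (362,181) and its sides at 273 and 453. The white vial top is centred at crop (352,307), full-image (262,296.8).

```bash
sed -i 's/sub<120/sub<80/' w.py; python3 - <<'E'
from m import *
from w import vial
C=manip.calibration("wrist"); cs=[]
for f in("w1.npz","w3.npz"):
    d=np.load(f); c=(C,d["W"]); cs.append(c); p=proj(c,[.6577,.1384,.1]).astype(int)
    r=vial(f,(p[0]-32,p[1]-32,p[0]+32,p[1]+32)); print(f,r[0],r[1],r[3],r[4])
g=np.load("w1.npz")["im"].max(2)
# vial lid in view 1: bright blob enclosed by the dark collar region
sub=g[310:350,360:405]; print(sub[::3,::3])
for b in((381.5,333),(382,334)):
    print(tri([ray(cs[0],b),ray(cs[1],(262,296.8))]), onz(cs[0],b,.116),onz(cs[1],(262,296.8),.116))
go([.54,-.36,.30],0)
E
```

```text
w1.npz [0.658  0.138  0.0164] [0.6638 0.1377] [361 307  36  30 265] 88
w3.npz [0.6586 0.1369 0.0175] [0.6629 0.1367] [243 265  44  38 493] 91
[[233 223 134  66  62  72  81  81  74  64  97 193 232 231 230]
 [228 145  62  73  85  83  83  87  75  77  67  89 219 229 231]
 [182  62  70  80  97 106 121 117  98  92  67  67 139 230 232]
 [112  68  71  97 107 111 111 110 107 106  97  69  88 224 231]
 [ 84  71  82  98 107 104 123 144 138 121 106  80  76 224 231]
 [ 83  70  93 104 117 196 233 236 235 228 165  91  76 223 231]
 [110  69 101 112 208 237 239 239 239 237 233 146 104 226 231]
 [165  67  92 158 235 236 238 237 237 237 237 218 157 230 230]
 [226 123  73 189 237 237 236 236 237 237 235 228 218 229 230]
 [231 208 102 185 236 236 236 235 236 235 236 234 229 230 231]
 [229 231 225 176 234 236 234 234 237 236 235 232 231 231 231]
 [229 230 233 232 228 235 234 234 235 235 231 230 230 231 229]
 [231 231 232 230 230 229 232 233 234 232 231 231 231 231 230]
 [231 230 230 233 229 229 229 231 232 231 230 227 231 231 232]]
(array([0.6585, 0.138 , 0.1113]), [np.float64(0.0004290564525141011), np.float64(0.0004290564525141142)]) [0.6556 0.1375 0.116 ] [0.657  0.1386 0.116 ]
(array([0.6578, 0.1383, 0.1138]), [np.float64(3.372441759703464e-05), np.float64(3.372441759702875e-05)]) [0.6567 0.138  0.116 ] [0.657  0.1386 0.116 ]
go rotvec [-0.0004  0.0003 -0.0372] d [ 0.0241 -0.5486  0.0106] dist 0.5492509584574574
```

Converted, -0.53 m is -21.2, -0.47 m is -18.8, -0.037 rad is -0.185.

{"method": "jog_arm", "body": {"deltas": {"steps": [[0, 0, -0.185, 1.2, -2, 0, 1], [0, 0, -0.185, 1.2, -4.4, 0, 1], [0, 0, -0.185, 1.2, -6.8, 0, 1], [0, 0, -0.185, 1.6, -9.2, 0, 1], [0, 0, -0.185, 1.6, -11.6, 0, 1], [0, 0, -0.185, 2, -14, 0, 0.7], [0, 0, -0.185, 2, -16.4, 0, 0.7], [0, 0, -0.185, 2, -18.8, 0, 0.7], [0, 0, -0.185, 2, -21.2, 0, 0.7], [0, 0, -0.185, 2, -21.2, 0, 0.7], [0, 0, -0.185, 2, -21.2, 0, 0.7], [0, 0, -0.185, 2, -21.2, 0, 0.7]]}}}

```text
clock: 5.18
position: [0.5154, -0.3386, 0.3105]
ee_rot: [-0.001, 1.0, 0.0, 0.0]
ft_force: [-0.1, 0.1, 0.6]
grip_width: 0.701
grasp_force: 0.0
```

```bash
python3 - <<'E'
from m import *
im,cw=shot("wrist"); cv2.imwrite("pics/w4.png",im); np.savez("w4.npz",im=im,W=cw[1]); print(tool()[:3,3]); print(proj(cw,[.575,-.362,.068]))
E
```

```text
[ 0.5154 -0.3386  0.3105]
[293.0287 261.81  ]
```

View pics/w4.png

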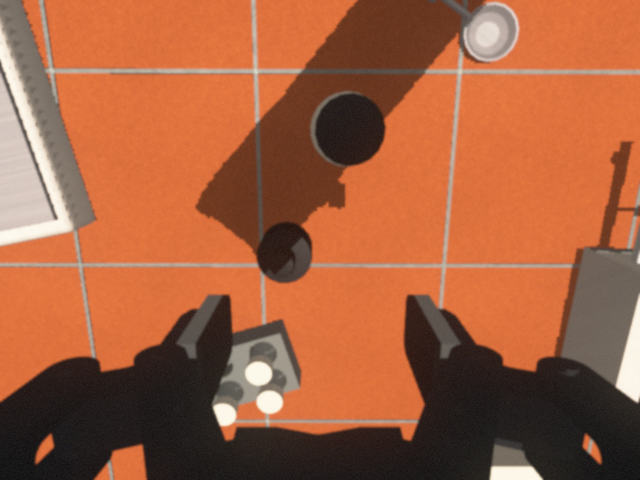

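The cap is the dark disc at cols 257–312, rows 222–283, with its knob at about (286,262). The jar with the black top is at (347,128). Next I'll put the camera straight above the cap, which takes height out of the measurement.

Converted, -0.12 m is -4.8, -0.11 m is -4.4.

{"method": "jog_arm", "body": {"deltas": {"steps": [[0, 0, 0, -2, -0.8, 0.8, 0.7], [0, 0, 0, -4.4, -1, 1.6, 0.7], [0, 0, 0, -4.8, -1, 1.6, 0.7], [0, 0, 0, -4.8, -1, 1.6, 0.7], [0, 0, 0, -4.8, -1, 1.6, 0.7]]}}}

```text
clock: 5.85
position: [0.634, -0.3653, 0.2721]
ee_rot: [0.0, 1.0, -0.0, 0.001]
ft_force: [-0.8, -0.8, 0.2]
grip_width: 0.701
grasp_force: 0.0
```

```bash
python3 - <<'E'
from m import *
im,cw=shot("wrist"); cv2.imwrite("pics/w5.png",im); np.savez("w5.npz",im=im,W=cw[1]); print(tool()[:3,3]); p=proj(cw,[.575,-.362,.04]);print(p)
for f in("w4.npz","w5.npz"):
    d=np.load(f); im=d["im"]; c=(cw[0],d["W"]); hsv=cv2.cvtColor(im,cv2.COLOR_BGR2HSV); m=((hsv[...,2]<90)&(hsv[...,1]<110)).astype(np.uint8)
    p=proj(c,[.575,-.362,.04]); n,l,s,cc=cv2.connectedComponentsWithStats(m)
    i=l[int(p[1]),int(p[0])]; print(f,i,s[i],cc[i]); 
    cn=max(cv2.findContours((l==i).astype(np.uint8),0,1)[0],key=cv2.contourArea); (u,v),r=cv2.minEnclosingCircle(cn); print("encl",u,v,r,onz(c,(u,v),.04),"diam@.04",2*(r+.5)/432.8*np.linalg.norm(onz(c,(u,v),.04)-c[1][:3,3])*.966)
x,y=int(p[0]),int(p[1])
E
python3 - <<'E'
import cv2,numpy as np
a=cv2.imread("pics/w5.png"); print(a.shape)
g=cv2.convertScaleAbs(a[60:200,230:410],alpha=1.8,beta=0)
cv2.imwrite("pics/crop5.png",cv2.resize(g,None,fx=4,fy=4,interpolation=cv2.INTER_NEAREST))
E
```

```text
[ 0.634  -0.3653  0.2723]
[322.6784 130.4683]
w4.npz 79 [262 234  49  48 999] [292.9499 261.8829]
encl 284.6229553222656 255.73770141601562 27.05585479736328 [ 0.5777 -0.372   0.04  ] diam@.04 0.05321787579983612
w5.npz 9 [ 245   99  114   69 3211] [308.2361 135.3669]
encl 301.45098876953125 151.9616241455078 56.77312088012695 [ 0.5927 -0.38    0.04  ] diam@.04 0.09581610854254677
(480, 640, 3)
```

View pics/crop5.png

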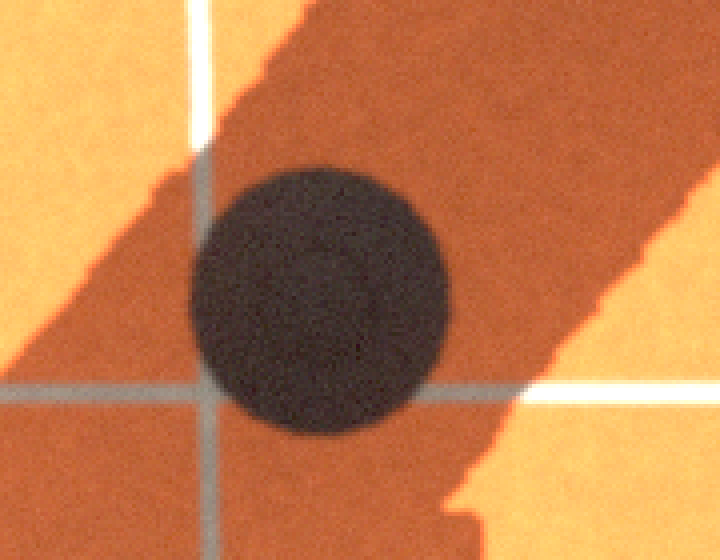

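The cap appears as a dark disc, with its centre at crop (320,301.5), full-image (309.9,135.4), about 65 px across.

```bash
python3 - <<'E'
from m import *
C=manip.calibration("wrist"); c4,c5=[(C,np.load(f)["W"]) for f in("w4.npz","w5.npz")]
p=(309.9,135.4)
for z in(0,.04,.068): print(z,onz(c5,p,z))
P=onz(c5,p,.04); print("width@.04",np.linalg.norm(onz(c5,(277.5,135.4),.04)-onz(c5,(342.3,135.4),.04)))
for r,z in((.028,0),(.028,.04),(.012,.068)):
    a=np.linspace(0,6.28,90); q=np.array([proj(c4,P*[1,1,0]+[r*np.cos(t),r*np.sin(t),z]) for t in a]); print(z,q.min(0),q.max(0))
# observed in view 4
im=np.load("w4.npz")["im"]; hsv=cv2.cvtColor(im,cv2.COLOR_BGR2HSV); m=((hsv[...,1]<150)&(hsv[...,2]<120)).astype(np.uint8)[205:300,240:330]
print([ (s,) for a,c,s in blobs(m,300)],"offset 240,205")
go([P[0],P[1],.12],0)
E
```

```text
0 [ 0.5801 -0.3735  0.    ]
0.04 [ 0.579  -0.3727  0.04  ]
0.068 [ 0.5783 -0.3722  0.068 ]
width@.04 0.05441399290633374
0 [260.8872 220.7989] [312.4595 270.4084]
0.04 [255.7767 229.6618] [311.9719 283.3461]
0.068 [268.7625 253.5818] [294.4537 277.985 ]
[(array([17,  0, 54, 77], dtype=int32),)] offset 240,205
go rotvec [-0.0007  0.0022 -0.0008] d [ 0.0553 -0.0073  0.1521] dist 0.16204272153999916
```

Converted, 0.227 m is 9.08, 0.04 m is 1.6.

{"method": "jog_arm", "body": {"deltas": {"steps": [[0, 0, 0, 1.2, -0.2, 1.6, 0.7], [0, 0, 0, 2.2, -0.28, 3.6, 0.7], [0, 0, 0, 2.2, -0.28, 5.6, 0.7], [0, 0, 0, 2.2, -0.28, 7.2, 0.7], [0, 0, 0, 2.2, -0.28, 8.2, 0.7], [0, 0, 0, 2.2, -0.28, 8.8, 0.7], [0, 0, 0, 2.2, -0.28, 9.08, 0.7], [0, 0, 0, 2.2, -0.28, 9.08, 0.7], [0, 0, 0, 2.2, -0.28, 9.08, 0.7]]}}}

```text
clock: 7.02
position: [0.5804, -0.3722, 0.0444]
ee_rot: [-0.0, 1.0, -0.0, 0.001]
ft_force: [1.0, 0.6, 0.2]
grip_width: 0.699
grasp_force: 0.0
```

```bash
python3 -c "
from h import *
print(tool()[:3,3])"
```

```text
[ 0.5804 -0.3722  0.0444]
```

{"method": "jog_arm", "body": {"deltas": {"steps": [[0, 0, 0, 0, 0, 0, 0], [0, 0, 0, 0, 0, 0, 0], [0, 0, 0, 0, 0, 0, 0], [0, 0, 0, 0, 0, 0, 0], [0, 0, 0, 0, 0, 0, 0], [0, 0, 0, 0, 0, 0, 0]]}, "grip_n": 40}}

```text
clock: 7.78
position: [0.5801, -0.372, 0.0436]
ee_rot: [-0.0, 1.0, -0.0, 0.0]
ft_force: [-0.6, -0.7, 5.1]
grip_width: 0.264
grasp_force: 39.3
```

{"method": "jog_arm", "body": {"deltas": {"steps": [[0, 0, 0, 0, 0, -1.2, 0], [0, 0, 0, 0, 0, -3.2, 0], [0, 0, 0, 0, 0, -5.2, 0], [0, 0, 0, 0, 0, -7.2, 0], [0, 0, 0, 0, 0, -7.2, 0], [0, 0, 0, 0, 0, -7.2, 0], [0, 0, 0, 0, 0, -7.2, 0]]}}}

```text
clock: 8.65
position: [0.5794, -0.3712, 0.2213]
ee_rot: [-0.0, 1.0, 0.001, -0.001]
ft_force: [0.2, -0.4, -0.9]
grip_width: 0.266
grasp_force: 39.4
```

```bash
python3 - <<'E'
from h import *
im,cw=shot("wrist"); cv2.imwrite("pics/w6.png",im)
o=manip.get_obs(); T=tool(); print(T); print(o["ft_force"])
go([.6573,.1382,T[2,3]],0)
E
```

```text
[[-1.     -0.0003 -0.0022  0.5795]
 [-0.0003  1.      0.0013 -0.3714]
 [ 0.0022  0.0013 -1.      0.2216]
 [ 0.      0.      0.      1.    ]]
[ 0.0876 -0.6101 -0.8428]
go rotvec [ 0.0013 -0.0022  0.0003] d [-0.078   0.5096  0.0005] dist 0.5154899147526585
```

View pics/w6.png

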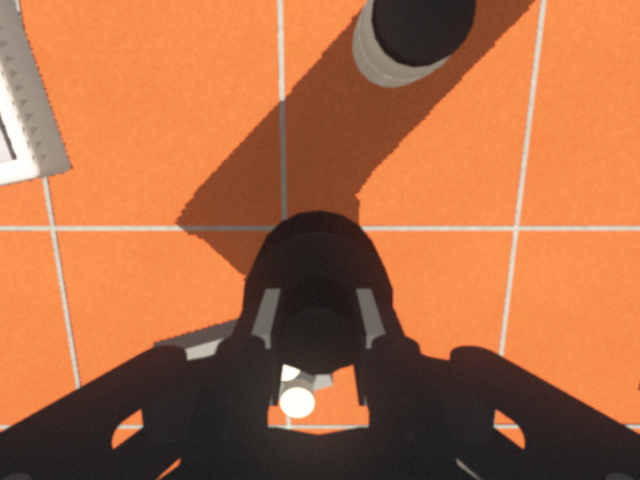

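The cap is held upright and centred between the fingers (body cols 245–393, near edge at row 211).

```bash
python3 - <<'E'
from h import *
c=manip.calibration("wrist"); cw=(c,np.array(c["tool_from_camera"]))
im=cv2.imread("pics/w6.png"); g=im[...,2].astype(int)
for col in(312,319,326):print(col,g[205:218,col])
for r in(210.5,211.5,212.5): print(r,onz(cw,(319,r),.0436)-[.028,0,0],onz(cw,(319,r),.0036)-[.028,0,0])
E
```

```text
312 [132 129 128 126 120 105  79  46  39  43  38  41  39]
319 [134 135 134 129 117  87  59  41  41  42  42  44  39]
326 [133 134 133 132 127 121  93  66  48  46  47  43  44]
210.5 [0.0003 0.0001 0.0436] [0.0082 0.0001 0.0036]
211.5 [-0.0001  0.0001  0.0436] [0.0078 0.0001 0.0036]
212.5 [-0.0006  0.0001  0.0436] [0.0075 0.0001 0.0036]
```

{"method": "jog_arm", "body": {"deltas": {"steps": [[0, 0, 0, -0.4, 2, -0.4, 0], [0, 0, 0, -0.8, 4.4, -0.4, 0], [0, 0, 0, -1.2, 6.8, -0.4, 0], [0, 0, 0, -1.6, 9.2, -0.4, 0], [0, 0, 0, -2, 11.6, -0.4, 0], [0, 0, 0, -2.4, 14, -0.4, 0], [0, 0, 0, -2.8, 16.4, -0.4, 0], [0, 0, 0, -3, 18.4, -0.4, 0], [0, 0, 0, -3.12, 19.6, -0.4, 0], [0, 0, 0, -3.12, 20.4, -0.4, 0], [0, 0, 0, -3.12, 20.4, -0.4, 0], [0, 0, 0, -3.12, 20.4, -0.4, 0], [0, 0, 0, -3.12, 20.4, -0.4, 0], [0, 0, 0, -3.12, 20.4, -0.4, 0]]}}}

```text
clock: 10.45
position: [0.6579, 0.1371, 0.2335]
ee_rot: [0.001, 1.0, 0.0, 0.0]
ft_force: [-0.3, -0.5, -0.8]
grip_width: 0.268
grasp_force: 39.5
```

```bash
python3 -c "
from h import *
T=tool();print(T)
go([.6573,.1382,.1336],0)"
```

```text
[[-1.      0.0012  0.0002  0.6579]
 [ 0.0012  1.      0.0001  0.1371]
 [-0.0002  0.0001 -1.      0.2335]
 [ 0.      0.      0.      1.    ]]
go rotvec [ 0.0001  0.0002 -0.0012] d [0.0006 0.0011 0.0999] dist 0.09989998232200366
```

Converted, 0.094 m is 3.76, 0.088 m is 3.52.

{"method": "jog_arm", "body": {"deltas": {"steps": [[0, 0, 0, 0.02, 0.04, 1.2, 0], [0, 0, 0, 0.02, 0.04, 2.2, 0], [0, 0, 0, 0.02, 0.04, 2.8, 0], [0, 0, 0, 0.02, 0.04, 3.2, 0], [0, 0, 0, 0.02, 0.04, 3.52, 0], [0, 0, 0, 0.02, 0.04, 3.76, 0], [0, 0, 0, 0.02, 0.04, 3.76, 0], [0, 0, 0, 0.02, 0.04, 3.76, 0]]}}}

```text
clock: 11.45
position: [0.6575, 0.1391, 0.1398]
ee_rot: [-0.0, 1.0, 0.0, 0.0]
ft_force: [0.3, -0.4, 0.1]
grip_width: 0.267
grasp_force: 39.5
```

```bash
python3 -c "
from h import *
T=tool();print(T[:3,3])
im,cw=shot('wrist'); cv2.imwrite('pics/w7.png',im)
go([.6573,.1382,.1336],0)"
```

```text
[0.6575 0.1391 0.1398]
go rotvec [0.0003 0.0007 0.0003] d [ 0.0002 -0.001   0.0062] dist 0.006260801299916293
```

View pics/w7.png

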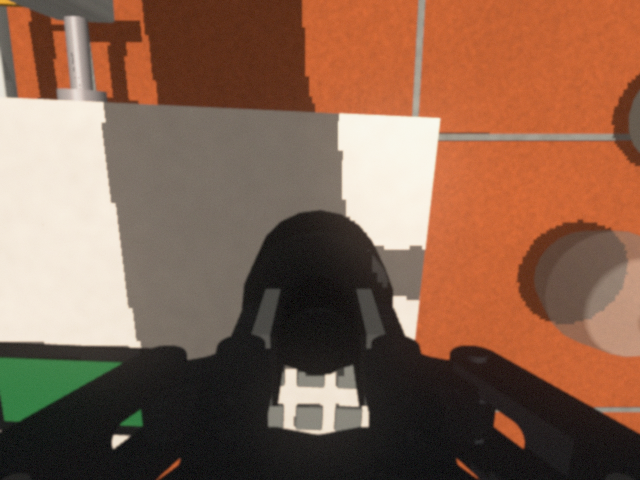

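The cap is over the well just above the deck, and nothing resists it. I'll lower the last few millimetres.

{"method": "jog_arm", "body": {"deltas": {"steps": [[0, 0, 0, 0, 0, 0.12, 0], [0, 0, 0, 0, -0.02, 0.22, 0], [0, 0, 0, 0, -0.02, 0.26, 0], [0, 0, 0, 0, -0.02, 0.26, 0], [0, 0, 0, 0, -0.02, 0.26, 0]]}}}

```text
clock: 12.12
position: [0.6574, 0.1386, 0.1336]
ee_rot: [-0.0, 1.0, 0.0, 0.0]
ft_force: [-2.7, -0.2, 6.1]
grip_width: 0.263
grasp_force: 40.1
```

Converted, -0.13 m is -5.2, -0.11 m is -4.4.

{"method": "jog_arm", "body": {"deltas": {"steps": [[0, 0, 0, 0, 0, 0, 0.35], [0, 0, 0, 0, 0, 0, 0.5], [0, 0, 0, 0, 0, 0, 0.6], [0, 0, 0, 0, 0, 0, 0.7], [0, 0, 0, 0, 0, 0, 0.7], [0, 0, 0, 0, 0, -0.8, 0.7], [0, 0, 0, 0, 0, -2.4, 0.7], [0, 0, 0, 0, 0, -4.4, 0.6], [0, 0, 0, 0, 0, -5.2, 0.5], [0, 0, 0, 0, 0, -5.2, 0.5], [0, 0, 0, 0, 0, -5.2, 0.5]]}}}

```text
clock: 13.5
position: [0.657, 0.1386, 0.2624]
ee_rot: [-0.0, 1.0, 0.0, -0.0]
ft_force: [-0.4, -0.2, -0.3]
grip_width: 0.5
grasp_force: 0.0
```

```bash
python3 - <<'E'
from h import *
go([.49,.06,.32],-.038)
E
```

```text
go rotvec [-0.     -0.0007  0.0382] d [ 0.167  -0.0786 -0.0575] dist 0.19333976205446549
```

The rows are not in the units I measure in: shifts go in units of 25 mm and turns go in units of 0.2 rad. I convert before sending: 0.167 m is 6.68, 0.11 m is 4.4, 0.038 rad is 0.19.

{"method": "jog_arm", "body": {"deltas": {"steps": [[0, 0, 0.19, 2, -1, -1.2, 0.5], [0, 0, 0.19, 4.4, -2, -2.28, 0.5], [0, 0, 0.19, 6.68, -3.12, -2.28, 0.5], [0, 0, 0.19, 6.68, -3.12, -2.28, 0.5], [0, 0, 0.19, 6.68, -3.12, -2.28, 0.5], [0, 0, 0.19, 6.68, -3.12, -2.28, 0.5]]}}}

```text
clock: 14.25
position: [0.4908, 0.0615, 0.3192]
ee_rot: [0.018, 1.0, -0.001, -0.0]
ft_force: [0.5, 0.8, -0.2]
grip_width: 0.499
grasp_force: 0.0
```

```bash
python3 - <<'E'
from h import *
im,cw=shot("wrist"); cv2.imwrite("pics/w8.png",im); np.savez("w8.npz",im=im,W=cw[1]); print(tool()[:3,3])
P=np.array([.6573,.1382,.09]); p=proj(cw,P+[0,0,.03]).astype(int); v=im.max(2)
x0,y0=p[0]-70,p[1]-70; m=(v[y0:y0+140,x0:x0+140]<75)
print("blob",[(a,c,s+[x0,y0,0,0]) for a,c,s in blobs(m,800)])
a=np.linspace(0,6.28,90); Q=np.array([proj(cw,P+[r*np.cos(t),r*np.sin(t),z]) for r,z in((.028,0),(.028,.04),(.012,.068)) for t in a]); print("pred",Q.min(0),Q.max(0))
hsv=cv2.cvtColor(im,cv2.COLOR_BGR2HSV); H,S,V=[hsv[...,i].astype(int) for i in range(3)]
b=[x for x in blobs((H>16)&(H<32)&(S>140)&(V>60),25)]
for A,c,s in b: print("yel",A,c,s,onz(cw,c,.065),onz(cw,c,.055))
for n,q in(("pad",[.5373,.0233,.105]),("mk",[.482,-.021,.065]),("pt",[.5364,-.005,.055])): print(n,proj(cw,q))
E
```

```text
[0.4909 0.0613 0.3191]
blob [(np.int32(12630), array([80.8, 81.3]), array([341, 317, 140, 140]))]
pred [375.5744 342.9847] [445.536  427.7013]
yel 250 [229.2 190.6] [218 183  21  15] [ 0.4822 -0.0207  0.065 ] [ 0.4836 -0.0228  0.055 ]
yel 77 [252.6 243.5] [243 242  21   5] [ 0.5333 -0.003   0.065 ] [ 0.536  -0.0047  0.055 ]
pad [276.5262 259.2686]
mk [228.8573 190.4232]
pt [252.3179 243.8984]
```

Converted, -0.09 m is -3.6, -0.07 m is -2.8.

{"method": "jog_arm", "body": {"deltas": {"steps": [[0, 0, 0, -2, 0.4, -1.6, 0.5], [0, 0, 0, -3.6, 0.8, -2.8, 0.5], [0, 0, 0, -3.6, 0.8, -2.8, 0.5], [0, 0, 0, -3.6, 0.8, -2.8, 0.5]]}}}

```text
clock: 14.8
position: [0.5812, 0.077, 0.3884]
ee_rot: [0.019, 1.0, -0.001, -0.001]
ft_force: [-0.5, -0.4, -0.1]
grip_width: 0.501
grasp_force: 0.0
```

```bash
cat > cap.py <<'E'
from h import *
P=np.array([.6573,.1382,.09]); a=np.linspace(0,6.28,90)
for cam in("wrist","scene"):
    im,cw=shot(cam); Q=np.array([proj(cw,P+[r*np.cos(t),r*np.sin(t),z]) for r,z in((.028,0),(.028,.04),(.012,.068)) for t in a]); lo,hi=Q.min(0).astype(int),Q.max(0).astype(int)
    x0,y0=lo-12; x1,y1=hi+12; m=im[y0:y1,x0:x1].max(2)<75
    print(cam,"pred",Q.min(0),Q.max(0),"seen",[np.r_[s[:2]+[x0,y0],s[:2]+[x0,y0]+s[2:]] for A,c,s in blobs(m,150)])
print(tool()[:3,3])
E
python3 cap.py
```

```text
wrist pred [353.0381 233.5039] [413.5971 298.0708] seen [array([354, 236, 401, 268]), array([369, 260, 407, 310])]
scene pred [272.8603 265.2293] [303.4442 307.3839] seen [array([275, 267, 303, 307])]
[0.5804 0.0767 0.3892]
```

```bash
python3 - <<'E'
from h import *
print(manip.get_obs()["joint_pos"])
go([.5373,.0233,.20],-.038+np.pi/2); go([.5373,.0233,.20],-.038-np.pi/2)
E
```

```text
[-0.8546  0.2591  0.829   1.3186 -0.1907  1.6455  1.4756]
go rotvec [ 0.0009 -0.0009 -1.5712] d [ 0.0408 -0.0551  0.1892] dist 0.20125811757307954
go rotvec [-0.0009 -0.0009  1.5704] d [ 0.0408 -0.0551  0.1892] dist 0.20125811757307954
```

{"method": "jog_arm", "body": {"deltas": {"steps": [[0, 0, -0.9, 0.4, -0.4, 1.2, 0.5], [0, 0, -1.8, 0.8, -0.8, 2.4, 0.5], [0, 0, -2.7, 1.2, -1.2, 3.6, 0.5], [0, 0, -3.6, 1.64, -1.6, 4.8, 0.5], [0, 0, -4.5, 1.64, -2.2, 6, 0.5], [0, 0, -5.4, 1.64, -2.2, 6.8, 0.5], [0, 0, -6.3, 1.64, -2.2, 7.56, 0.5], [0, 0, -7.2, 1.64, -2.2, 7.56, 0.5], [0, 0, -7.855, 1.64, -2.2, 7.56, 0.5], [0, 0, -7.855, 1.64, -2.2, 7.56, 0.5], [0, 0, -7.855, 1.64, -2.2, 7.56, 0.5], [0, 0, -7.855, 1.64, -2.2, 7.56, 0.5]]}}}

```text
clock: 16.4
position: [0.5263, 0.0223, 0.1682]
ee_rot: [-0.614, 0.787, 0.006, -0.056]
ft_force: [-0.2, -0.7, -1.7]
grip_width: 0.498
grasp_force: 0.0
```

```bash
python3 - <<'E'
from h import *
im,cw=shot("wrist"); cv2.imwrite("pics/w9.png",im); print(tool())
hsv=cv2.cvtColor(im,cv2.COLOR_BGR2HSV); H,S,V=[hsv[...,i].astype(int) for i in range(3)]
for A,c,s in blobs((H>16)&(H<32)&(S>140)&(V>60),25): print("yel",A,c,s,onz(cw,c,.065),onz(cw,c,.055))
for n,q in(("pad",[.5373,.0233,.105]),("mk",[.482,-.021,.065]),("pt",[.5364,-.005,.055])): print(n,proj(cw,q))
g=im[...,1].astype(int); p=proj(cw,[.5373,.0233,.105]).astype(int); r=p[1]; print(p,"row",g[r,p[0]-30:p[0]+31:2],"col",g[r-50:r+51:4,p[0]])
go([.5373,.0233,.070],-.038+np.pi/2)
E
```

```text
[[-0.2353 -0.9672 -0.0962  0.526 ]
 [-0.9687  0.2414 -0.0582  0.0232]
 [ 0.0795  0.0795 -0.9937  0.1681]
 [ 0.      0.      0.      1.    ]]
yel 639 [356.3 162.6] [343 148  27  30] [ 0.4848 -0.0217  0.065 ] [ 0.4832 -0.0213  0.055 ]
yel 226 [277.5 214.4] [271 196  14  37] [ 0.536  -0.0044  0.065 ] [ 0.5365 -0.0033  0.055 ]
pad [288.5495 278.143 ]
mk [361.2424 162.6645]
pt [276.872  211.6325]
[288 278] row [ 48  62  72  84  89  99 100 100  97  98 106 108 105 108 112 111 115 112
 111 110 104  94  96 101 102 101 100 101 102  97  98] col [ 61  92  94  91  86 102 110 110 109 108 110 109 116 107 111 109 111 111
 111 103  99 104 105 103 106 104]
go rotvec [ 0.0875 -0.0713 -0.2032] d [-0.0105 -0.0187  0.0964] dist 0.09875972683273108
```

Converted, -0.03 m is -1.2, -0.02 m is -0.8.

{"method": "jog_arm", "body": {"deltas": {"steps": [[0, 0, 0, 0, 0, -0.8, 0.5], [0, 0, 0, 0, 0, -1.2, 0.5], [0, 0, 0, 0, 0, -1.2, 0.5]]}}}

```text
clock: 16.82
position: [0.5304, 0.0242, 0.1984]
ee_rot: [-0.613, 0.788, 0.006, -0.056]
ft_force: [0.3, -0.3, -0.5]
grip_width: 0.498
grasp_force: 0.0
```

```bash
python3 - <<'E'
from h import *
print(manip.get_obs()["joint_pos"]); print(tool())
go([.5373,.0233,.20],-.038+np.pi/2);go([.5373,.0233,.20],-.038-np.pi/2)
E
```

```text
[ 0.414   0.2934 -0.6806  1.6436  0.2205  1.381   2.5842]
[[-0.2417 -0.9657 -0.0947  0.5304]
 [-0.967   0.2479 -0.0594  0.0242]
 [ 0.0808  0.0772 -0.9937  0.1984]
 [ 0.      0.      0.      1.    ]]
go rotvec [ 0.0856 -0.0725 -0.2099] d [-0.0007 -0.0068 -0.0022] dist 0.007146788313294265
go rotvec [-0.1067 -0.1259  2.9272] d [-0.0007 -0.0068 -0.0022] dist 0.007146788313294265
```

{"method": "jog_arm", "body": {"deltas": {"steps": [[0, 0, 0.9, 0, 0, -0.8, 0.5], [0, 0, 1.8, 0, 0, -1.6, 0.5], [0, 0, 2.7, 0, 0, -1.6, 0.5], [0, 0, 3.6, 0, 0, -1.6, 0.5], [0, 0, 4.5, 0, 0, -1.6, 0.5], [0, 0, 5.4, 0, 0, -1.6, 0.5], [0, 0, 6.3, 0, 0, -1.6, 0.5], [0, 0, 7.2, 0, 0, -1.6, 0.5], [0, 0, 8.1, 0, 0, -1.6, 0.5], [0, 0, 9, 0, 0, -1.6, 0.5], [0, 0, 9.9, 0, 0, -1.6, 0.5], [0, 0, 10.8, 0, 0, -1.6, 0.5], [0, 0, 11.7, 0, 0, -1.6, 0.5], [0, 0, 12.6, 0, 0, -1.6, 0.5], [-0.25, -0.3, 13.5, 0, 0, -1.6, 0.5], [-0.535, -0.63, 14.4, 0, 0, -1.6, 0.5], [-0.535, -0.63, 14.635, 0, 0, -1.6, 0.5], [-0.535, -0.63, 14.635, 0, 0, -1.6, 0.5], [-0.535, -0.63, 14.635, 0, 0, -1.6, 0.5]]}}}

```text
clock: 19.2
position: [0.5339, 0.0266, 0.2371]
ee_rot: [0.72, 0.694, -0.0, -0.001]
ft_force: [0.0, -0.0, -1.4]
grip_width: 0.499
grasp_force: 0.0
```

```bash
python3 - <<'E'
from h import *
print(manip.get_obs()["joint_pos"]); print(tool())
go([.5373,.0233,.13],-.038-np.pi/2)
E
```

```text
[ 0.1886  0.1531 -0.3566  1.675   0.0533  1.3252 -0.2133]
[[ 0.0361  0.9993 -0.0021  0.5339]
 [ 0.9993 -0.0361  0.0012  0.0266]
 [ 0.0011 -0.0022 -1.      0.2371]
 [ 0.      0.      0.      1.    ]]
go rotvec [-0.0022 -0.0011  0.0019] d [-0.0033  0.0037  0.1071] dist 0.1072437786151477
```

{"method": "jog_arm", "body": {"deltas": {"steps": [[0, 0, 0, -0.12, 0.16, 1.6, 0.5], [0, 0, 0, -0.12, 0.16, 3.2, 0.5], [0, 0, 0, -0.12, 0.16, 4.4, 0.5], [0, 0, 0, -0.12, 0.16, 5.2, 0.5], [0, 0, 0, -0.12, 0.16, 6, 0.5], [0, 0, 0, -0.12, 0.16, 6.4, 0.5], [0, 0, 0, -0.12, 0.16, 6.68, 0.5], [0, 0, 0, -0.12, 0.16, 6.68, 0.5], [0, 0, 0, -0.12, 0.16, 6.68, 0.5]]}}}

```text
clock: 20.32
position: [0.538, 0.0234, 0.071]
ee_rot: [0.72, 0.694, 0.0, -0.001]
ft_force: [-0.2, -1.2, 0.1]
grip_width: 0.5
grasp_force: 0.0
```

```bash
python3 -c "
from h import *
print(tool()); print(manip.get_obs()['ft_force'])"
```

```text
[[ 0.0379  0.9993 -0.0009  0.538 ]
 [ 0.9993 -0.0379  0.0013  0.0234]
 [ 0.0013 -0.0009 -1.      0.071 ]
 [ 0.      0.      0.      1.    ]]
[-0.1662 -1.2061  0.0579]
```

Now I'll close on the paddle, without moving.

{"method": "jog_arm", "body": {"deltas": {"steps": [[0, 0, 0, 0, 0, 0, 0], [0, 0, 0, 0, 0, 0, 0], [0, 0, 0, 0, 0, 0, 0], [0, 0, 0, 0, 0, 0, 0], [0, 0, 0, 0, 0, 0, 0]]}, "grip_n": 60}}

```text
clock: 20.95
position: [0.5371, 0.0233, 0.0709]
ee_rot: [0.721, 0.693, -0.001, -0.001]
ft_force: [-5.1, -0.3, 6.8]
grip_width: 0.131
grasp_force: 59.0
```

```bash
python3 - <<'E'
from h import *
T=tool(); print(T[:3,3],manip.get_obs()["ft_force"])
im,cw=shot("wrist"); cv2.imwrite("pics/w10.png",im)
hsv=cv2.cvtColor(im,cv2.COLOR_BGR2HSV); H,S,V=[hsv[...,i].astype(int) for i in range(3)]
for A,c,s in blobs((H>14)&(H<34)&(S>120)&(V>50),20): print("yel",A,c,s,onz(cw,c,.065),onz(cw,c,.055))
for n,q in(("mk",[.482,-.021,.065]),("pt",[.5364,-.005,.055])): print(n,proj(cw,q))
im,cw=shot("top");cv2.imwrite("pics/t2.png",im);print("top",proj(cw,[.482,-.021,.065]))
E
```

```text
[0.5371 0.0233 0.0709] [-5.1336 -0.2794  6.767 ]
mk [181.7662 414.9877]
pt [317.4769 361.0454]
top [314.6896 247.1184]
```

Converted, -0.053 m is -2.12, -0.047 m is -1.88.

{"method": "jog_arm", "body": {"deltas": {"steps": [[0, 0, 0, 0, -0.32, 0, 0], [0, 0, 0, 0, -0.72, 0, 0], [0, 0, 0, 0, -1.12, 0, 0], [0, 0, 0, 0, -1.52, 0, 0], [0, 0, 0, 0, -1.88, 0, 0], [0, 0, 0, 0, -2.12, 0, 0], [0, 0, 0, 0, -2.12, 0, 0], [0, 0, 0, 0, -2.12, 0, 0], [0, 0, 0, 0, -2.12, 0, 0]]}}}

```text
clock: 22.18
position: [0.4858, 0.0257, 0.0709]
ee_rot: [0.72, 0.693, 0.001, -0.0]
ft_force: [8.4, 0.9, -4.8]
grip_width: 0.13
grasp_force: 58.9
```

```bash
cat > pm.py <<'E'
from h import *
T=tool(); o=manip.get_obs(); print(T[:3,3],o["ft_force"],"u tcp",T[:2,3]@[.9993,-.038])
for cam,box in(("wrist",(0,0,640,480)),("top",(295,200,335,265)),("scene",(300,210,370,285))):
    im,cw=shot(cam); cv2.imwrite(f"pics/p_{cam}.png",im); x0,y0,x1,y1=box
    hsv=cv2.cvtColor(im[y0:y1,x0:x1],cv2.COLOR_BGR2HSV); H,S,V=[hsv[...,i].astype(int) for i in range(3)]
    for A,c,s in blobs((H>16)&(H<34)&(S>110)&(V>50),4 if cam!="wrist" else 30):
        c=c+[x0,y0]; print(cam,A,c,s[2:],*[(z,onz(cw,c,z)[:2],"u",onz(cw,c,z)[:2]@[.9993,-.038]) for z in(.055,.065)])
    for n,q in(("mk",[.482,-.021,.065]),("ptlevel",[.482,-.002,.055])): print(" ",n,proj(cw,q))
E
python3 pm.py; python3 cap.py
```

```text
[0.4858 0.0257 0.0709] [ 8.3908  0.8952 -4.7503] u tcp 0.4844569135058877
wrist 539 [313.6 416.5] [33 30] (0.055, array([ 0.4825, -0.0288]), 'u', np.float64(0.4832458915147504)) (0.065, array([ 0.4829, -0.0212]), 'u', np.float64(0.4833414189114026))
  mk [311.3758 416.0469]
  ptlevel [309.7361 359.908 ]
  mk [314.6896 247.1184]
  ptlevel [306.3758 247.6725]
scene 8 [326.9 245.4] [3 4] (0.055, array([ 0.4873, -0.0193]), 'u', np.float64(0.48769012534929135)) (0.065, array([ 0.4941, -0.0071]), 'u', np.float64(0.4940416830708789))
  mk [328.5983 240.8601]
  ptlevel [332.5806 248.6466]bash:  1207 Segmentation fault         python3 cap.py
```

{"method": "jog_arm", "body": {"deltas": {"steps": [[0, 0, 0, 0, -0.04, 0, 0], [0, 0, 0, 0, -0.08, 0, 0], [0, 0, 0, 0, -0.08, 0, 0], [0, 0, 0, 0, -0.08, 0, 0]]}}}

```text
clock: 22.88
position: [0.4838, 0.0258, 0.0709]
ee_rot: [0.72, 0.694, 0.001, -0.0]
ft_force: [7.8, 2.1, -4.7]
grip_width: 0.129
grasp_force: 58.8
```

```bash
python3 pm.py; python3 - <<'E'
import cv2,numpy as np
from h import *
im=cv2.imread("pics/p_scene.png"); hsv=cv2.cvtColor(im,cv2.COLOR_BGR2HSV)
print("H\n",hsv[228:256,318:342,0][::2,::1]); print("S\n",hsv[228:256,318:342,1][::2,::1])
E
python3 cap.py
```

```text
[0.4838 0.0258 0.0709] [ 7.8098  2.1058 -4.7185] u tcp 0.4824941485472071
wrist 528 [318.9 416.7] [34 28] (0.055, array([ 0.4828, -0.0289]), 'u', np.float64(0.4835279102033598)) (0.065, array([ 0.483 , -0.0213]), 'u', np.float64(0.48348043325356616))
  mk [316.3269 416.1482]
  ptlevel [314.5518 360.0094]
  mk [314.6896 247.1184]
  ptlevel [306.3758 247.6725]
scene 16 [327.2 244.2] [3 8] (0.055, array([ 0.4844, -0.0232]), 'u', np.float64(0.4849219504185244)) (0.065, array([ 0.4912, -0.0109]), 'u', np.float64(0.4913150325167965))
  mk [328.5983 240.8601]
  ptlevel [332.5806 248.6466]
H
 [[150 105  10   7   7   9   9   9   9   8   7   5 120   0 120 120 105 125
  120 125 120 116 120  98]
 [  9   5  60 114   0   6   8   9   9   9   7   9  70 144   0  84 130 115
   40  10   9 173 176 150]
 [  8   8   7  14 160  15   6   4   7   5   6 168 150 120 105 165 120 150
    0   8   7   8   7  11]
 [  9   9   8   7   1  10 128 120 100 120 150 135 120 135 1
[... 1823 characters left out ...]
0  32  19  13
    8   4  10   6   8   8]
 [192 190 192 197 190 188 192 200 199 191 186 166  23  81 118  20  12  12
    8   8   3  11   8  11]
 [183 182 176 170 158 141 120 141 162 181 181 146 107  78  46  23  30   4
    4   8   3  20  11  10]
 [113  94  69  58  43  26  23  24  46  80  66  49  15  27  64  21  13   9
    8   8   6  14  11   8]
 [ 21  12  13   3  14  17   8  10  16  27  24  27  47  77  53   9  12  12
    7  12   9   6  13   5]
 [ 11  21  18  24  33  41  51  60  60  92 122 124 150 146 106  22  12  11
    4   7  12   8   5   8]
 [ 68  82  94 133 136 146 161 179 172 179 185 179 169 166  99  28  13   9
    0   6   6   5  10  11]]bash:  1259 Segmentation fault         python3 cap.py
```

```bash
sed -i 's/("wrist","scene")/("scene",)/' cap.py; python3 cap.py; python3 -c "
from h import *
o=manip.get_obs(); print(o['clock'],o['ft_force'],o['grasp_force'],o['grip_width'],np.abs(o['joint_velocities']).max())"
```

```text
scene pred [272.8603 265.2293] [303.4442 307.3839] seen [array([275, 268, 303, 307])]
[0.4838 0.0258 0.0709]
23.125 [ 7.9705  1.0304 -5.043 ] 58.82379233837128 0.13126486763922576 0.002699605251270911
```

{"method": "jog_arm", "body": {"deltas": {"steps": [[0, 0, 0, 0, 0, 0, 0], [0, 0, 0, 0, 0, 0, 0], [0, 0, 0, 0, 0, 0, 0], [0, 0, 0, 0, 0, 0, 0]]}}}

```text
clock: 23.62
position: [0.4839, 0.0258, 0.0709]
ee_rot: [0.72, 0.693, 0.001, -0.0]
ft_force: [7.6, 0.9, -5.2]
grip_width: 0.132
grasp_force: 58.8
```

```bash
python3 -c "
from workcell import manip
print(manip.hand_in())"
```

```text
the job is handed in; nothing more can be done
None
```

I handed the job in at 23.6 s, verdict not shown: the cap is down over the vial and released (the scene camera agrees), and the fingers hold the handle about 53 mm out, where I measured the marker; with the pointer hidden by the fingers, that comes from arm travel and the roughly 8 N spring pull.

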